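# Show the fuse behind a crossover board to the bench camera with an inspection mirror

### The job

A loudspeaker crossover board stands upright in the vise of the inspection-camera stand, and its glass fuse sits on the rear face where the camera, which looks down just behind the board, cannot see it. Pick up the inspection mirror by its handle and hold it in the air behind the board, below the fuse and about 10 cm from it, angled so that the camera sees the fuse in the mirror. Touch neither the board nor the stand, leave the other things where they are, and finish while still holding the mirror steady at that angle.

Things in the scene. Friction and masses are not known exactly. Their poses are not given: they have to be found in the camera images.
- mirror: Inspection mirror lying loose on its handle, glass up, 0.17 kg. x runs from handle to mirror head, z up. Origin under the black square rubber handle (16 x 16 mm, rounded edges, x = -70 to 55 mm, centre line at z = 8 mm). A steel shaft 13 to 6 mm thick runs on to a swivel at x = 128 mm, which carries the rectangular head centred at x = 165, z = 17 mm. Balance point near x = 18 mm
- mirror_head: The mirror's head: black frame 64 mm (x) by 48 mm (y) by 6 mm, origin at its centre, x along the tool. It sits rolled about x on its stiff swivel, 0.2 to 0.45 rad from the handle's flats (the glass leans to the +y side of mirror), and keeps that angle when carried. Not to be gripped
- glass (a point): Centre of the mirror's reflecting face (glass 58 mm along x by 42 mm along y), 3.4 mm out from the head's centre; z is the outward normal of the glass, x points along the tool away from the handle
- grip (a point): Good place to grip: centre of the handle's section, at x = 15 mm, z = 8 mm of mirror. Fingers close across y, 16 mm wide
- butt (a point): Rear end of the handle, on its centre line, at x = -70 mm, z = 8 mm of mirror
- stand: Fixed inspection-camera stand; origin on the bench under the board's plane, z up, +x out of the board's rear, away from the robot (yaw within 0.3 rad). Base 12 mm high, x = -130 to 40, y = -90 to 160 mm. Vise 50 mm high, x within 33, y within 88 mm. Column 16 mm thick, 380 mm tall at x = -40, y = 135 mm, with a boom to the camera over y = 0. Its -y side and the space behind the board are free
- lens (a point): The camera's lens, at x = -20, y = 0, z = 300 mm of the stand, low end of a black 45 mm barrel, 90 mm long, leaning back. It looks down past the board's top edge towards x = 85, y = 0, z = 60 mm of the stand and frames a space there 140 mm wide (y within 70 mm), 45 to 150 mm behind the board and up to the height of the fuse
- fuse (a point): Middle of the glass fuse (6 mm thick, 30 mm long, along y, in brass clips) on the board's rear face: x = 11.5, z = 112 mm of the stand. The board, 110 mm wide, 3 mm thick, stands at x = 0 from z = 32 to 147 mm, clamped with the fuse anywhere from y = -30 to 30 mm; coils on its front reach x = -27 mm, the clips on its rear x = 14 mm
- aim (a point): Only a computed point, nothing is there: on the straight line from lens to fuse, 72 % of the way from the lens. With the mirror about 100 mm from the fuse, the camera sees the fuse near the centre of the glass when the normal of the glass, drawn from its centre, passes through this point: it then halves the angle between the directions to lens and fuse
- screwdriver: Black-handled screwdriver 190 mm long lying on the bench beside the mirror, about 85 mm from it; leave alone
- tape: Roll of black tape, 68 mm across, 18 mm high, near the mirror's head; leave alone
- tweeter: Black tweeter unit, 82 mm across, 32 mm high, behind the stand on its +y side; leave alone
- glue: Small glue bottle, 34 mm across, 105 mm tall, beyond the camera column; leave alone
- spray: Black and red spray can, 52 mm across, 184 mm tall, at the robot's left; leave alone
- drill: Grey cordless drill lying on its side, 60 mm high, at the far left; leave alone
- woofer: Black woofer unit lying face up, 166 mm across, 70 mm high, at the far right; leave alone

How it is judged:
On the way, in this order (a step that is already met when the one before it is completed fails the run):
1. the mirror is lifted off the bench by its handle (contact force between the fingers and mirror above 2 N and height (world z) of each of grip, glass above 0.04 m), for 0.2 s.
2. the camera sees the fuse in the mirror, held steady (x of aim in the frame of glass between -0.027 and 0.027 m and y of aim in the frame of glass between -0.02 and 0.02 m and z of each of aim, fuse in the frame of glass above 0.03 m and z of lens in the frame of glass above 0.05 m and distance between glass and fuse between 0.06 and 0.14 m and x of glass in the frame of stand between 0.045 and 0.15 m and y of glass in the frame of stand between -0.07 and 0.07 m and z of glass in the frame of stand between 0.03 and 0.112 m and contact force between the fingers and mirror above 2 N and x of the grasp point in the frame of mirror between -0.08 and 0.065 m and height (world z) of glass above 0.03 m and height (world z) of grip above 0.025 m and height (world z) of butt above 0.02 m and contact force between mirror and stand below 0.3 N and linear speed of mirror below 0.02 m/s and angular speed of mirror below 0.15 rad/s), for 0.5 s.
At the end, for the whole second after the job is handed in: Held still by the handle, clear of bench, board and stand: glass behind the board, below the fuse, 60 to 140 mm from it, facing fuse and lens, its normal passing the aim point within 27 mm along and 20 mm across, so the fuse's reflection falls on the glass; other things within 20 mm (all of step 2 and distance of each of screwdriver, tape, tweeter, glue, spray, drill, woofer from where it was at the start of the episode below 0.02 m); the arm keeps its last pose, push and grip.
It fails at once if another thing on the bench is pushed or knocked (moves more than 20 mm) (distance of any of screwdriver, tape, tweeter, glue, spray, drill, woofer from where it was at the start of the episode above 0.02 m).
It fails at once if the fingers take the mirror by its head instead of the handle (contact force between the fingers and mirror_head above 1 N).
It fails at once if the mirror touches the board or the stand (over 1 N) (contact force between mirror and stand above 1 N).
It fails at once if the robot touches the board or the stand (over 1 N) (contact force between any of the arm, the fingers and stand above 1 N).
It also fails if it takes over 38 s, if anything falls off the work surface, if the arm or the gripper's body presses on something with over 40 N, if the wrist force passes 120 N, or if a joint passes its speed limit or range.

### The arm

A 6-joint arm with a two-finger parallel gripper is mounted at the origin on the work surface. World frame = base frame: x ahead of the robot, y to its left, z up, the work surface at z = 0. Lengths are in m, angles in rad, forces in N, time in s.
With the tool pointing down it reaches from about 0.225 to 0.875 m from the base axis. Payload 3.4 kg.
Tool frame: the origin (TCP) lies at the very end of the fingers, on their centre line; the grasp point (between the pads) lies 19 mm behind it; z points along the fingers, y is the line along which they close (so a half turn about z gives the same grasp; the last joint's range is limited). The gripper opens to 85 mm and grips with 20 to 120 N. Pads are 22 mm wide; open, the fingers measure 114 mm over their backs; the gripper's body (76 mm by 85 mm) begins 54 mm behind the grasp point. The pads swing forward as they close: fully open they stand 13 mm farther back than shut.
Start: joints at [1.161, 0.276, 1.505, -0, 1.361, -0.121], TCP at [0.164, 0.551, 0.231] pointing down, gripper open.
Joint ranges: [-2.89, 2.89], [-0.75, 2.08], [0.22, 2.7], [-1.18, 4.32], [0.11, 2.71], [-2.7, 2.7]. Speed limits (rad/s): [2.57, 2.57, 3.14, 3.14, 3.14, 3.14].

### API

Orientations are given as a unit quaternion [w, x, y, z].
In Python, from rig import get_state, optics, sign_off gives the robot as it stands.
- The arm moves only by the tool send_rows, never from a script. Its argument "increments" is a list of rows, each an object with "gripper": the gripper's target within -1 to 1 (shut at 1, half-way at 0, fully open at -1); "linear": the shift along the world's x, y, z in m, a list of three; "delta_rot": the turn, a rotation vector about the world's x, y, z in rad, a list of three. In form: [{"gripper": gripper, "linear": [dx, dy, dz], "delta_rot": [rx, ry, rz]}, ...]. A call has 1 to 8 rows; each row is the pose to reach, as a shift and turn from the pose commanded when the call began; what a row does not reach only later rows make up. A row lasts 1/10 s, in which the tool goes at most 50 mm and 8.59 degrees, less where a joint would pass 70% of its speed; a pose out of reach is approached as far as the arm can. A call with a gripper value outside its range is refused whole. The fingers move at their own pace and stop on an object; "newtons" is the grip in N (left out, the last holds). Time passes only in rows, so rows that repeat a pose let the fingers close. It gives the time, the measured TCP pose, the force, the opening and the grip force at its end, in the units of the state.
- get_state(): the state, without advancing time (a new reading comes with each control period).
- optics.get_image(name): name is "side" or "top"; returns a dict with "pixels" (420x560x3 uint8, blue, green, red), "K" (3x3 intrinsics, pixels), "rvec" (rotation vector, rad) and "tvec" (3), from world to camera coordinates, as OpenCV has them. Camera axes: x right, y down, z forward; pixel columns grow to the right and rows downward; lengths in m; the calibration is good to about 2 mm. A picture is of the moment at which its call begins. There is no depth.
- sign_off(): hands the job in; it is judged then, once.
The state is a dict: "clock": time; "qpos": joint angles; "qd": joint speeds; "effort": joint torques, N m; "position": TCP position; "ee_rot": TCP orientation; "contact_force": force on the tool from outside, world axes, zero at the start; "moment": the same for the moment, N m; "width": finger opening in m; "gripper_force": force on a finger pad.
Only numpy, scipy, OpenCV 4.12 (cv2) and the standard library are available. Lean on these libraries where they do the work, as an engineer would, in place of code of your own. Each camera call takes 0.05 s, during which the arm holds its last target. There are 200 camera calls.

## Working session

There is one attempt and no reset: what is moved stays moved. The work goes in short steps, Python scripts to look and compute and a tool call to move; the robot and the scene stay as the last step left them, time stands still between calls to the robot, and variables do not carry over. Pictures are saved under pics/ and viewed, at most 10 in all, crops included, and the job is handed in when it is done.

Besides the shell and the picture viewer there is one more tool, called after "Call:" as a command line: name --argument value ..., lists and objects as JSON in quotes. send_rows: Moves the arm, as the interface text tells. Its arguments: {"type":"object","properties":{"increments":{"type":"array"},"newtons":{"type":"number"}},"required":["increments"]}

```bash
mkdir -p pics; ls
python3 - <<'E'
from rig import get_state, optics
import cv2,numpy as np
for n in("top","side"):
    d=optics.get_image(n);cv2.imwrite(f"pics/{n}0.png",d["pixels"])
    R=cv2.Rodrigues(np.array(d["rvec"]))[0];print(n,np.array(d["K"]).round(1).tolist(),(-R.T@np.array(d["tvec"]).ravel()).round(3),R.round(2).tolist())
print(get_state())
E
```

```text
pics
top [[399.3, 0.0, 277.1], [0.0, 399.3, 213.1], [0.0, 0.0, 1.0]] [0.419 0.042 1.225] [[-0.02, -1.0, 0.02], [-0.99, 0.02, -0.12], [0.12, -0.02, -0.99]]
side [[418.1, 0.0, 277.7], [0.0, 418.1, 208.9], [0.0, 0.0, 1.0]] [0.421 0.736 1.024] [[-0.99, -0.17, -0.0], [-0.13, 0.75, -0.65], [0.11, -0.64, -0.76]]
{'clock': 0.1, 'qpos': array([ 1.16100695e+00,  2.76528587e-01,  1.50601412e+00, -1.07733206e-05,
        1.36069666e+00, -1.20982316e-01]), 'qd': array([ 0.00257742, -0.00211586, -0.00196409,  0.00011982,  0.00038508,
        0.00136101]), 'effort': array([ 2.06257835e-03, -4.17701554e+01, -2.46404082e+01, -1.23190157e-04,
        5.82029883e-03, -7.05692997e-06]), 'position': array([0.16357415, 0.55074861, 0.23052499]), 'ee_rot': array([-2.10867876e-04,  1.43901031e-01,  9.89591742e-01, -7.95911493e-04]), 'contact_force': array([ 0.38457378,  0.0189516 , -0.64197157]), 'moment': array([-0.0077146 , -0.01552137, -0.01093698]), 'gripper_force': 0.0, 'width': 0.08527527301002767}
```

View pics/top0.png

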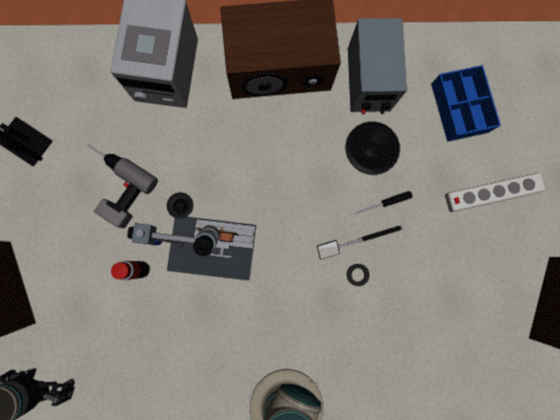

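View pics/side0.png

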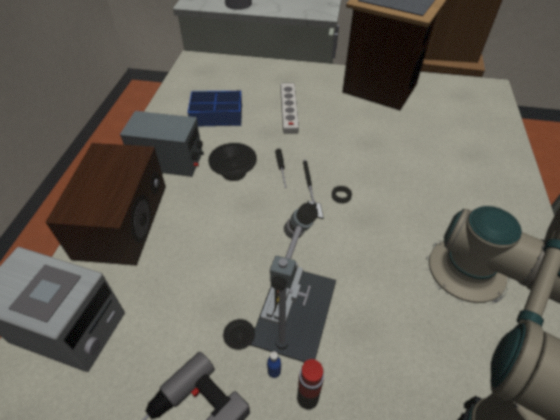

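The top view shows the mirror with its head at (328,249) and handle end at (401,228). The stand base spans about (168..256, 218..279) and the camera barrel is at (205,243). I'll enlarge both areas.

Run:
```python
import cv2
t=cv2.imread("pics/top0.png");s=cv2.imread("pics/side0.png")
a=cv2.resize(t[205:290,120:270],None,fx=5,fy=5,interpolation=cv2.INTER_CUBIC)
cv2.imwrite("pics/c1.png",a)
cv2.imwrite("pics/c2.png",cv2.resize(t[180:290,310:420],None,fx=5,fy=5,interpolation=cv2.INTER_CUBIC))
cv2.imwrite("pics/c3.png",cv2.resize(s[140:365,225:365],None,fx=2.6,fy=2.6,interpolation=cv2.INTER_CUBIC))
```

```text
(no output)
```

View pics/c1.png

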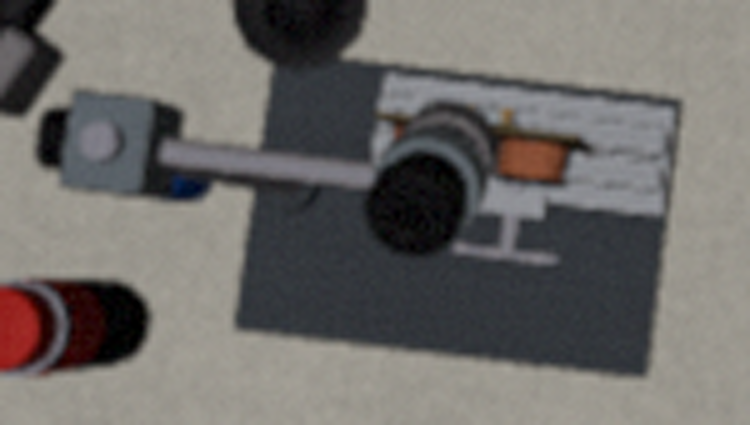

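View pics/c2.png

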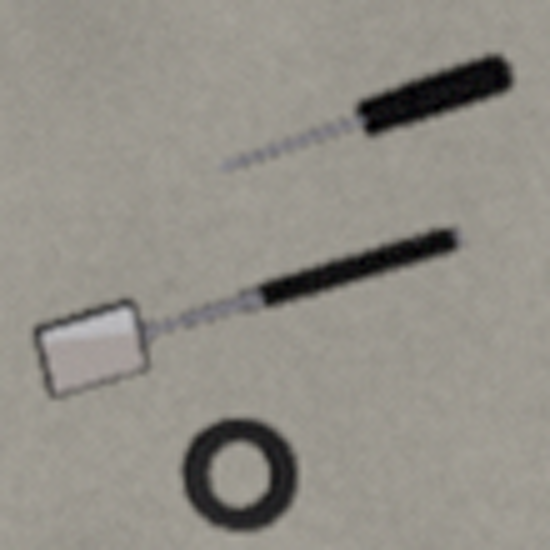

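View pics/c3.png

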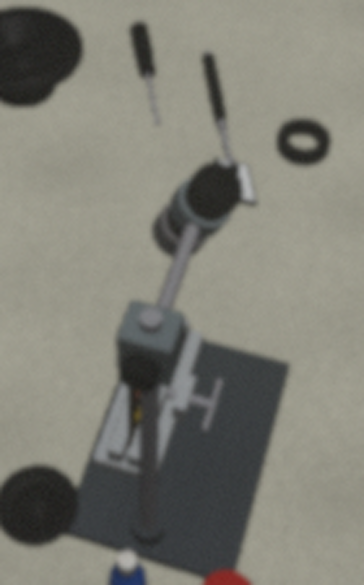

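The enlarged views show the stand base as a dark quad, with the board's top edge running from about (196,228) to (238,235) and a brass clip at about (221.6,228). The mirror has its head quad on the left. The handle runs from crop (262,297) to (455,238), which is full-image (362,239) to (401,228). Next I'll measure these.

```bash
cat > h.py <<'E'
import cv2,numpy as np
from scipy.optimize import least_squares
from rig import get_state, optics
def cam(n):
    d=optics.get_image(n);return mk(d),d["pixels"]
def mk(d): return (np.array(d["K"]),cv2.Rodrigues(np.array(d["rvec"]))[0],np.array(d["tvec"]).ravel())
def ray(c,p):
    K,R,t=c;v=R.T@np.linalg.solve(K,[p[0],p[1],1]);return -R.T@t,v/np.linalg.norm(v)
def onz(c,p,z):
    o,v=ray(c,p);return o+v*(z-o[2])/v[2]
def proj(c,P):
    K,R,t=c;q=(R@np.atleast_2d(P).T).T+t;q=q@K.T;return q[:,:2]/q[:,2:]
def stand():
    return np.load("stand.npy")
E
python3 - <<'E'
from h import *
c,im=cam("top");s,ims=cam("side")
hsv=cv2.cvtColor(im,cv2.COLOR_BGR2HSV);hs=cv2.cvtColor(ims,cv2.COLOR_BGR2HSV)
# stand base corners (z=.012): stand x,y
cor=np.array([[.04,-.09],[-.13,-.09],[-.13,.16],[.04,.16]])
px=np.array([[256,225],[249,280],[167.4,270.4],[175,217.4]])
W=np.array([onz(c,p,.012) for p in px])
def f(q):
    C,S=np.cos(q[2]),np.sin(q[2]);R=np.array([[C,-S],[S,C]]);return (cor@R.T+q[:2]-W[:,:2]).ravel()
r=least_squares(f,[.4,.1,0]);print("stand",r.x.round(4),(f(r.x)*1000).round(1))
spx=np.array([[225+288/2.6,140+363/2.6],[225+237/2.6,140+578/2.6]])
print("side base corners",[onz(s,p,.012).round(3) for p in spx])
x,y,a=r.x;C,S=np.cos(a),np.sin(a)
T=np.array([[C,-S,0,x],[S,C,0,y],[0,0,1,0],[0,0,0,1]]);np.save("stand.npy",T)
inv=np.linalg.inv(T)
# brass
for n,cc,h,sl in(("top",c,hsv,(slice(215,245),slice(190,245))),("side",s,hs,(slice(260,330),slice(255,310)))):
    m=cv2.inRange(h,(15,90,60),(35,255,255));mm=np.zeros_like(m);mm[sl]=m[sl];ys,xs=np.nonzero(mm)
    for u,v in zip(xs,ys):
        o,d=ray(cc,(u,v));o=inv[:3,:3]@o+inv[:3,3];d=inv[:3,:3]@d
        P=o+d*(.0115-o[0])/d[0];Q=o+d*(.112-o[2])/d[2];print(n,u,v,h[v,u],"x=11.5:",P.round(3),"z=112:",Q.round(3))
for p in((196,228),(238,234.6)):print("board top",(inv@np.r_[onz(c,p,.147),1]).round(3))
for yy in(-.03,0,.03):
    P=(T@[.0115,yy,.112,1])[:3];print(yy,proj(c,P),proj(s,P))
# handle
b=cv2.inRange(hsv[:,:,2],0,45);mm=np.zeros_like(b);mm[222:250,355:408]=b[222:250,355:408]
ct=max(cv2.findContours(mm,cv2.RETR_EXTERNAL,cv2.CHAIN_APPROX_NONE)[0],key=cv2.contourArea)
print(cv2.minAreaRect(ct));vx,vy,x0,y0=cv2.fitLine(np.argwhere(mm)[:,::-1].astype(np.float32),cv2.DIST_L2,0,.01,.01).ravel()
P=np.argwhere(mm)[:,::-1];tt=(P-[x0,y0])@[vx,vy];ends=[np.array([x0,y0])+[vx*k,vy*k] for k in(tt.min()-.5,tt.max()+.5)]
E=[onz(c,e,.010) for e in ends];print(ends,E,np.linalg.norm(E[0]-E[1]))
hp=np.array([[310+a/5,180+b/5] for a,b in((38,328),(130,300),(149,368),(55,398))])
H=np.array([onz(c,p,.018) for p in hp]);print("head",H.mean(0).round(4),np.linalg.norm(H-np.roll(H,-1,0),axis=1).round(4))
hc=H.mean(0)[:2];bu=E[1][:2];d=hc-bu;print("axis yaw",np.arctan2(d[1],d[0]),np.linalg.norm(d),"grip",bu+d*85/235, hc-d/np.linalg.norm(d)*.15)
E
```

```text
stand [ 0.5049  0.173  -0.1287] [ 1.2 -0.9 -2.4 -2.4 -4.1  2.   5.3  1.3]
side base corners [array([0.367, 0.106, 0.012]), array([0.395, 0.345, 0.012])]
top 221 227 [ 18 114 125] x=11.5: [ 0.011 -0.001  0.142] z=112: [0.014 0.003 0.112]
top 221 228 [ 18 118 119] x=11.5: [0.011 0.003 0.104] z=112: [0.011 0.002 0.112]
top 221 229 [ 17 110 104] x=11.5: [0.011 0.008 0.063] z=112: [0.008 0.002 0.112]
top 220 230 [20 96 77] x=11.5: [0.011 0.017 0.014] z=112: [0.005 0.005 0.112]
top 221 230 [ 21 102  75] x=11.5: [0.011 0.014 0.019] z=112: [0.005 0.002 0.112]
top 222 231 [ 20 106  65] x=11.5: [ 0.011  0.016 -0.023] z=112: [ 0.003 -0.001  0.112]
top 223 231 [ 20 112  64] x=11.5: [ 0.011  0.012 -0.018] z=112: [ 0.003 -0.004  0.112]
top 226 232 [17 95 62] x=11.5: [ 0.011  0.006 -0.051] z=112: [ 0.001 -0.013  0.112]
top 228 232 [ 18 102  60] x=11.5: [ 0.011 -0.002 -0.04 ] z=112: [ 0.002 -0.018  0.112]
top 229 232 [17 93 63] x=11.5: [ 0.011 -0.005 -0.034] z=112: [ 0.002 -0.021  0.112]
side 278 297 [23 97 71] x=11.5: [0.012 0.009 0.001] z=112: [-0.007  0.068  0.112]
side 277 298 [ 23 124  74] x=11
[... 939 characters left out ...]
0.147 1.   ]
board top [-0.004 -0.05   0.147  1.   ]
-0.03 [[232.60232726 229.06302013]] [[282.43523169 262.94031329]]
0 [[221.90023635 227.89233557]] [[279.04397088 272.42442668]]
0.03 [[211.19409891 226.72120836]] [[275.53133389 282.24798476]]
((381.154052734375, 232.8756866455078), (3.5290305614471436, 38.89285659790039), 72.89727020263672)
[array([362.10378188, 238.79780492]), array([400.20833659, 226.98356564])] [array([ 0.48344773, -0.24367222,  0.01      ]), array([ 0.51737001, -0.36297462,  0.01      ])] 0.124031384969587
head [ 0.4522 -0.1386  0.018 ] [0.0586 0.0424 0.0599 0.0431]
axis yaw 1.853478670419995 0.23360857346183403 grip [ 0.49380113 -0.28183152] [ 0.49404886 -0.28268441]
```

Call:
send_rows --increments '[{"gripper": 0, "linear": [0.01, -0.03, 0.05], "delta_rot": [0, 0, 0]}, {"gripper": 0, "linear": [0.03, -0.35, 0.1], "delta_rot": [0, 0, -0.5]}, {"gripper": 0, "linear": [0.03, -0.35, 0.1], "delta_rot": [0, 0, -0.5]}, {"gripper": 0, "linear": [0.03, -0.35, 0.1], "delta_rot": [0, 0, -0.5]}, {"gripper": 0, "linear": [0.03, -0.35, 0.1], "delta_rot": [0, 0, -0.5]}, {"gripper": 0, "linear": [0.03, -0.35, 0.1], "delta_rot": [0, 0, -0.5]}, {"gripper": 0, "linear": [0.03, -0.35, 0.1], "delta_rot": [0, 0, -0.5]}, {"gripper": 0, "linear": [0.03, -0.35, 0.1], "delta_rot": [0, 0, -0.5]}]'

```text
clock: 1.0
position: [0.1929, 0.1985, 0.3319]
ee_rot: [0.001, 0.385, 0.923, 0.0]
contact_force: [0.5, -0.2, 0.3]
width: 0.0426
gripper_force: 0.0
```

Call:
send_rows --increments '[{"gripper": 0, "linear": [0.136, -0.3, -0.03], "delta_rot": [0, 0, -0.5]}, {"gripper": 0, "linear": [0.136, -0.3, -0.03], "delta_rot": [0, 0, -0.5]}, {"gripper": 0, "linear": [0.136, -0.3, -0.03], "delta_rot": [0, 0, -0.5]}, {"gripper": 0, "linear": [0.136, -0.3, -0.03], "delta_rot": [0, 0, -0.5]}, {"gripper": 0, "linear": [0.136, -0.3, -0.03], "delta_rot": [0, 0, -0.5]}, {"gripper": 0, "linear": [0.136, -0.3, -0.03], "delta_rot": [0, 0, -0.5]}, {"gripper": 0, "linear": [0.136, -0.3, -0.03], "delta_rot": [0, 0, -0.5]}, {"gripper": 0, "linear": [0.136, -0.3, -0.03], "delta_rot": [0, 0, -0.5]}]'

```text
clock: 1.8
position: [0.3313, -0.103, 0.3005]
ee_rot: [0.0, 0.603, 0.798, -0.001]
contact_force: [-0.1, 0.4, 0.7]
width: 0.0427
gripper_force: 0.0
```

Call:
send_rows --increments '[{"gripper": 0, "linear": [0.164, -0.182, -0.2], "delta_rot": [0, 0, 0]}, {"gripper": 0, "linear": [0.164, -0.182, -0.2], "delta_rot": [0, 0, 0]}, {"gripper": 0, "linear": [0.164, -0.182, -0.2], "delta_rot": [0, 0, 0]}, {"gripper": 0, "linear": [0.164, -0.182, -0.2], "delta_rot": [0, 0, 0]}, {"gripper": 0, "linear": [0.164, -0.182, -0.2], "delta_rot": [0, 0, 0]}, {"gripper": 0, "linear": [0.164, -0.182, -0.2], "delta_rot": [0, 0, 0]}, {"gripper": 0, "linear": [0.164, -0.182, -0.2], "delta_rot": [0, 0, 0]}, {"gripper": 0, "linear": [0.164, -0.182, -0.2], "delta_rot": [0, 0, 0]}]'

```text
clock: 2.6
position: [0.4937, -0.2803, 0.0993]
ee_rot: [-0.002, 0.601, 0.799, 0.0]
contact_force: [-1.4, -0.1, -0.1]
width: 0.0425
gripper_force: 0.0
```

Call:
send_rows --increments '[{"gripper": 0, "linear": [0, 0, -0.04], "delta_rot": [0, 0, 0]}, {"gripper": 0, "linear": [0, 0, -0.07], "delta_rot": [0, 0, 0]}, {"gripper": 0, "linear": [0, 0, -0.09], "delta_rot": [0, 0, 0]}, {"gripper": 0, "linear": [0, 0, -0.096], "delta_rot": [0, 0, 0]}, {"gripper": 0, "linear": [0, 0, -0.097], "delta_rot": [0, 0, 0]}, {"gripper": 0, "linear": [0, 0, -0.097], "delta_rot": [0, 0, 0]}]'

```text
clock: 3.2
position: [0.4945, -0.2808, 0.0061]
ee_rot: [0.001, 0.601, 0.8, 0.0]
contact_force: [0.2, 0.8, 0.2]
width: 0.0424
gripper_force: 0.0
```

Call:
send_rows --increments '[{"gripper": 1, "linear": [0, 0, 0], "delta_rot": [0, 0, 0]}, {"gripper": 1, "linear": [0, 0, 0], "delta_rot": [0, 0, 0]}, {"gripper": 1, "linear": [0, 0, 0], "delta_rot": [0, 0, 0]}, {"gripper": 1, "linear": [0, 0, 0], "delta_rot": [0, 0, 0]}, {"gripper": 1, "linear": [0, 0, 0], "delta_rot": [0, 0, 0]}, {"gripper": 1, "linear": [0, 0, 0], "delta_rot": [0, 0, 0]}, {"gripper": 1, "linear": [0, 0, 0], "delta_rot": [0, 0, 0]}, {"gripper": 1, "linear": [0, 0, 0], "delta_rot": [0, 0, 0]}]' --newtons 70

```text
clock: 4.0
position: [0.4945, -0.2812, 0.006]
ee_rot: [0.001, 0.601, 0.799, 0.0]
contact_force: [-0.9, 1.0, 6.5]
width: 0.0137
gripper_force: 69.6
```

Call:
send_rows --increments '[{"gripper": 1, "linear": [0, 0, 0.01], "delta_rot": [0, 0, 0]}, {"gripper": 1, "linear": [0, 0, 0.03], "delta_rot": [0, 0, 0]}, {"gripper": 1, "linear": [0, 0, 0.06], "delta_rot": [0, 0, 0]}, {"gripper": 1, "linear": [0, 0, 0.09], "delta_rot": [0, 0, 0]}, {"gripper": 1, "linear": [0, 0, 0.12], "delta_rot": [0, 0, 0]}, {"gripper": 1, "linear": [0, 0, 0.14], "delta_rot": [0, 0, 0]}, {"gripper": 1, "linear": [0, 0, 0.15], "delta_rot": [0, 0, 0]}, {"gripper": 1, "linear": [0, 0, 0.15], "delta_rot": [0, 0, 0]}]'

```text
clock: 4.8
position: [0.4943, -0.2812, 0.1559]
ee_rot: [0.002, 0.601, 0.799, 0.0]
contact_force: [1.0, -0.3, -2.3]
width: 0.0139
gripper_force: 68.6
```

Run:
```python
from h import *
st=get_state();print(st["position"],st["width"],st["gripper_force"],st["contact_force"])
c,t=cam("top");s,i=cam("side")
a=cv2.resize(t[195:275,295:415],None,fx=5,fy=5,interpolation=cv2.INTER_CUBIC)
b=cv2.resize(i[120:240,270:350],None,fx=400/120,fy=400/120,interpolation=cv2.INTER_CUBIC)[:400,:200*2]
cv2.imwrite("pics/d1.png",a)
cv2.imwrite("pics/d2.png",cv2.resize(i[90:240,250:400],None,fx=4,fy=4,interpolation=cv2.INTER_CUBIC))
```

```text
[ 0.49432807 -0.2812236   0.15591925] 0.01390059946406568 68.63101243972778 [ 0.99603812 -0.33276447 -2.25331368]
```

View pics/d1.png

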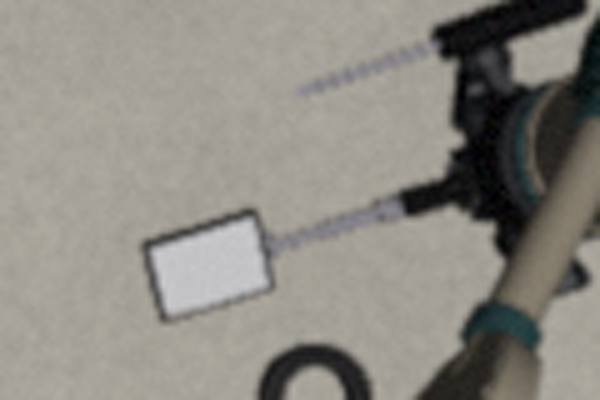

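View pics/d2.png

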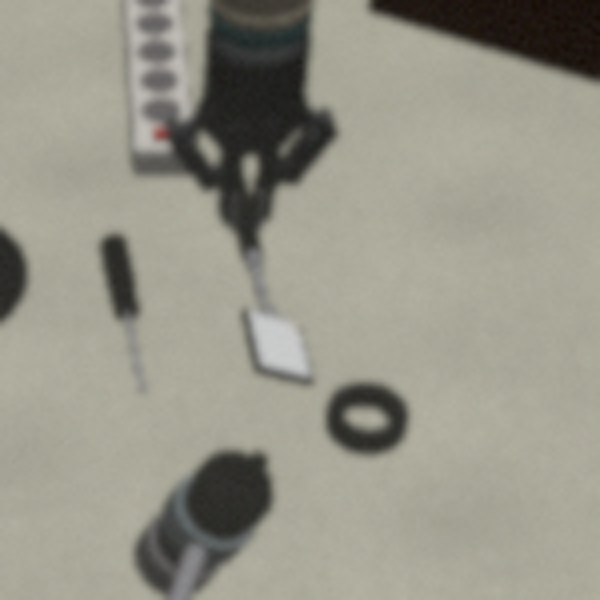

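The mirror is held. In the top view the head corners are at crop (143,243), (257,209), (274,287) and (164,322). In the side view they are at (258,372), (245,310), (292,319) and (313,382). I'll triangulate them.

```bash
cat >> h.py <<'E'
from scipy.spatial.transform import Rotation as Rn
LOC=np.array([[32,-24,3],[-32,-24,3],[-32,24,3],[32,24,3]])/1000.
def tri(c,s,p,q):
    P=[K@np.c_[R,t] for K,R,t in(c,s)]
    X=cv2.triangulatePoints(P[0],P[1],p.T.astype(float),q.T.astype(float));return (X[:3]/X[3]).T
def headpose(X):
    m=X.mean(0);R,_=Rn.align_vectors(X-m,LOC-LOC.mean(0));return R.as_matrix(),m
E
python3 - <<'E'
from h import *
c,_=cam("top");s,_=cam("side")
p=np.array([[143,243],[257,209],[274,287],[164,322]]);q=np.array([[258,372],[245,310],[292,319],[313,382]])
p=np.array([295,195])+(p+.5)/5-.5;q=np.array([250,90])+(q+.5)/4-.5
X=tri(c,s,p,q);R,m=headpose(X);print(X.round(4));print(R.round(3),m)
print("reproj",(proj(c,X)-p).round(2).tolist(),"sides",np.linalg.norm(X-np.roll(X,-1,0),axis=1).round(4))
n=R[:,2];x=R[:,0];print("yaw",np.arctan2(x[1],x[0]),"pitch up",np.arcsin(x[2]))
# roll about x vs level
y0=np.cross([0,0,1],x);y0/=np.linalg.norm(y0);z0=np.cross(x,y0);print("lean to +y",np.arctan2(n@y0,n@z0))
st=get_state();Rt=Rn.from_quat(np.r_[st["ee_rot"][1:],st["ee_rot"][0]]).as_matrix();print(Rt.round(3))
pg=st["position"];np.savez("rel.npz",R=Rt.T@R,t=Rt.T@(m-pg));print("glass rel tcp world",m-pg)
# goal
T=stand();yf=.015;L=np.array([-.02,0,.3]);F=np.array([.0115,yf,.112]);A=L+.72*(F-L);print("aim",A)
G=np.array([.092,yf-.003,.058])
print("goal glass world",(T@np.r_[G,1])[:3],"normal",T[:3,:3]@((A-G)/np.linalg.norm(A-G)),np.linalg.norm(A-G),np.linalg.norm(F-G))
E
```

```text
[[ 0.4634 -0.1019  0.1721]
 [ 0.4801 -0.1628  0.1729]
 [ 0.4424 -0.1728  0.1598]
 [ 0.423  -0.1137  0.1566]]
[[-0.279 -0.903 -0.326]
 [ 0.96  -0.272 -0.068]
 [-0.028 -0.332  0.943]] [ 0.45222088 -0.13780525  0.16534862]
reproj [[0.02, 0.73], [0.02, 0.75], [-0.01, -0.5], [0.01, 0.3]] sides [0.0632 0.0411 0.0623 0.0449]
yaw 1.8534791243770945 pitch up -0.02764492746303907
lean to +y 0.33856069445270826
[[-0.278  0.96  -0.002]
 [ 0.96   0.278  0.002]
 [ 0.003 -0.002 -1.   ]]
glass rel tcp world [-0.04064813  0.14231593  0.01254287]
aim [0.00268 0.0108  0.16464]
goal glass world [0.59762942 0.17312616 0.058     ] normal [-0.63787881  0.07385177  0.76658759] 0.1391099996405722 0.09698066817670417
```

```bash
cat > goal.py <<'E'
from h import *
T=stand();yf=.015;L=np.array([-.02,0,.3]);F=np.array([.0115,yf,.112]);A=L+.72*(F-L)
G=np.array([.092,yf-.003,.058])
S=T[:3,:3];w=lambda P:S@P+T[:3,3]
def delta(R,pg):   # rotation vector & TCP goal from current head pose
    n=S@(A-G);n/=np.linalg.norm(n);x=S[:,1]-n*(n@S[:,1]);x/=np.linalg.norm(x)
    return np.c_[x,np.cross(n,x),n]@R.T
def pose():
    st=get_state();r=np.load("rel.npz");Rt=Rn.from_quat(np.r_[st["ee_rot"][1:],st["ee_rot"][0]]).as_matrix()
    return Rt,st["position"],Rt@r["R"],st["position"]+Rt@r["t"]
def checks():
    Rt,p,R,g=pose();f=lambda P:(R.T@(w(P)-g)*1000).round(1)
    print("aim",f(A),"fuse",f(F),"lens",f(L),"glass in stand",((S.T@(g-T[:3,3]))*1000).round(1),"d",np.linalg.norm(g-w(F)).round(3))
E
python3 - <<'E'
from goal import *
Rt,p,R,g=pose();D=delta(R,p);rv=Rn.from_matrix(D).as_rotvec();goal=w(G)-D@(g-p)
print("rotvec",rv.round(3),"TCP goal",goal.round(4),"shift",(goal-p).round(4),"stand y",S[:,1].round(3));print("via",(goal-.15*S[:,1]+[0,0,.09]-p).round(3))
print("tool z",D@Rt[:,2])
E
```

```text
rotvec [ 0.063 -0.357 -0.398] TCP goal [0.5847 0.0261 0.0412] shift [ 0.0918  0.3062 -0.1116] stand y [0.128 0.992 0.   ]
via [ 0.073  0.157 -0.022]
tool z [ 0.35098509 -0.00681352 -0.93635626]
```

Call:
send_rows --increments '[{"gripper": 1, "linear": [0.025, 0.05, 0.0], "delta_rot": [0.02, -0.12, -0.13]}, {"gripper": 1, "linear": [0.073, 0.157, -0.02], "delta_rot": [0.063, -0.357, -0.398]}, {"gripper": 1, "linear": [0.073, 0.157, -0.02], "delta_rot": [0.063, -0.357, -0.398]}, {"gripper": 1, "linear": [0.073, 0.157, -0.02], "delta_rot": [0.063, -0.357, -0.398]}, {"gripper": 1, "linear": [0.073, 0.157, -0.02], "delta_rot": [0.063, -0.357, -0.398]}, {"gripper": 1, "linear": [0.073, 0.157, -0.02], "delta_rot": [0.063, -0.357, -0.398]}, {"gripper": 1, "linear": [0.073, 0.157, -0.02], "delta_rot": [0.063, -0.357, -0.398]}, {"gripper": 1, "linear": [0.073, 0.157, -0.02], "delta_rot": [0.063, -0.357, -0.398]}]'

```text
clock: 5.8
position: [0.5675, -0.1253, 0.1346]
ee_rot: [0.123, 0.736, 0.652, 0.131]
contact_force: [-0.7, 0.2, -2.0]
width: 0.0134
gripper_force: 68.9
```

Run:
```python
from goal import *
checks();Rt,p,R,g=pose();D=delta(R,p);print(p,"rot",Rn.from_matrix(D).as_rotvec().round(3),"shift",(w(G)-D@(g-p)-p).round(4))
c,t=cam("top");s,i=cam("side")
a=cv2.resize(t[190:270,190:340],None,fx=4,fy=4,interpolation=cv2.INTER_CUBIC)
b=cv2.resize(i[150:340,230:380],None,fx=2.9,fy=2.9,interpolation=cv2.INTER_CUBIC)
# stack: top (600x320) above is too tall with side; save side rotated next to it at 800 x 600
o=np.zeros((600,800,3),np.uint8);o[:240,:450]=cv2.resize(a,(450,240));o[:551,455:455+345]=b[:,:345];cv2.imwrite("pics/e1.png",o)
```

```text
aim [151.4  61.6  68.9] fuse [155.4  88.7  23. ] lens [141.2  -8.2 187.2] glass in stand [  94.7 -140.3  150.9] d 0.18
[ 0.56753188 -0.12525788  0.13458568] rot [0.003 0.002 0.002] shift [ 0.0172  0.1514 -0.0934]
```

View pics/e1.png

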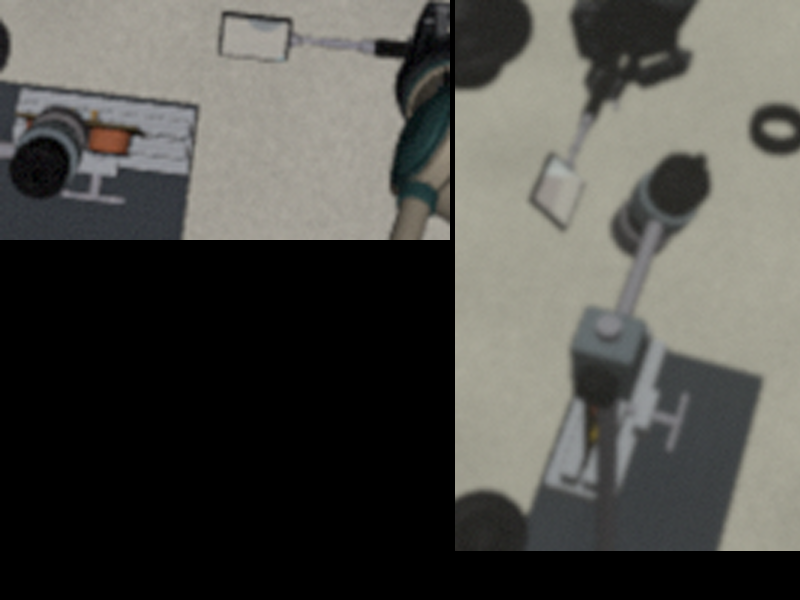

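The combined picture shows the mirror high on the -y side of the stand and parallel to the board. The head corners at 3x in the top view are (220,11), (292,20), (289,62) and (220,57). In the side panel they are (530,201), (551,153), (586,182) and (565,229). I'll cross-check the normal from these.

Run:
```python
from goal import *
c,_=cam("top");s,_=cam("side")
p=np.array([[220,11],[292,20],[289,62],[220,57]]);q=np.array([[530,201],[551,153],[586,182],[565,229]])-[455,0]
p=np.array([190,190])+(p+.5)/3-.5;q=np.array([230,150])+(q+.5)/2.9-.5
X=tri(c,s,p,q);R2,m=headpose(X);_,_,R,g=pose()
print((proj(c,X)-p).round(2).tolist(),m,g,"rot diff in glass frame",Rn.from_matrix(R.T@R2).as_rotvec().round(3))
```

```text
[[0.03, 0.54], [0.01, 0.19], [0.01, 0.22], [-0.02, -0.41]] [0.57972969 0.02331469 0.15026878] [0.58020563 0.02241693 0.15083683] rot diff in glass frame [-0.072 -0.053 -0.   ]
```

Call:
send_rows --increments '[{"gripper": 1, "linear": [0.004, 0.03, -0.01], "delta_rot": [0, 0, 0]}, {"gripper": 1, "linear": [0.009, 0.07, -0.03], "delta_rot": [0, 0, 0]}, {"gripper": 1, "linear": [0.013, 0.11, -0.04], "delta_rot": [0, 0, 0]}, {"gripper": 1, "linear": [0.016, 0.14, -0.05], "delta_rot": [0, 0, 0]}, {"gripper": 1, "linear": [0.017, 0.15, -0.065], "delta_rot": [0, 0, 0]}, {"gripper": 1, "linear": [0.017, 0.15, -0.085], "delta_rot": [0, 0, 0]}, {"gripper": 1, "linear": [0.017, 0.15, -0.093], "delta_rot": [0, 0, 0]}, {"gripper": 1, "linear": [0.017, 0.15, -0.093], "delta_rot": [0, 0, 0]}]'

```text
clock: 6.8
position: [0.5829, 0.026, 0.04]
ee_rot: [0.121, 0.737, 0.653, 0.13]
contact_force: [-0.2, -0.1, -2.5]
width: 0.0141
gripper_force: 68.9
```

Run:
```python
from goal import *
checks();st=get_state();print(st["contact_force"],st["gripper_force"],st["position"])
c,t=cam("top");s,i=cam("side")
o=np.zeros((600,800,3),np.uint8);o[:240,:450]=cv2.resize(t[190:270,190:340],(450,240),interpolation=cv2.INTER_CUBIC)
o[:551,455:]=cv2.resize(i[150:340,230:380],None,fx=2.9,fy=2.9,interpolation=cv2.INTER_CUBIC)[:,:345];cv2.imwrite("pics/f1.png",o)
```

```text
aim [-1.000e-01 -2.000e+00  1.393e+02] fuse [ 3.8 25.  93.2] lens [-10.2 -71.3 257.8] glass in stand [90.5 11.7 56.5] d 0.097
[-0.19304133 -0.12281793 -2.46317653] 68.88745665550232 [0.58287618 0.02602546 0.03998557]
```

View pics/f1.png

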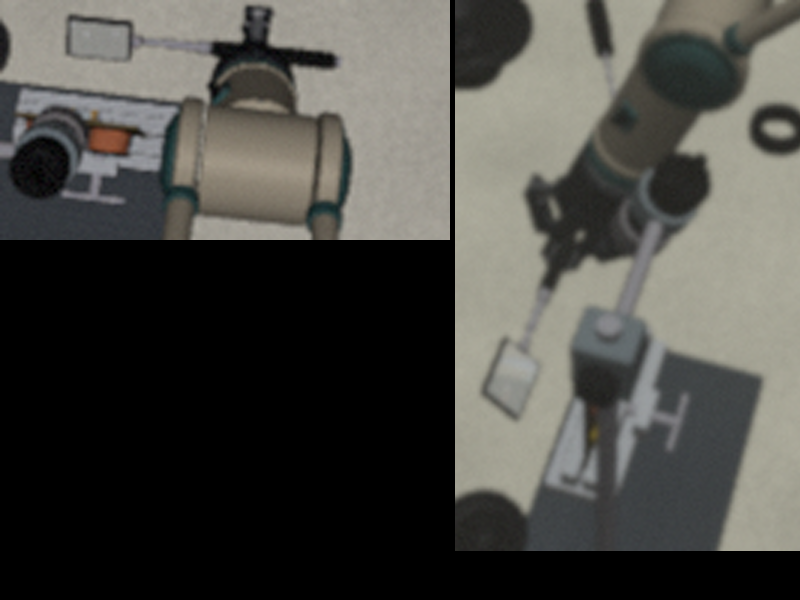

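The mirror is behind the board and clear of it. The head corners are now at (67,16), (132,20), (131,61) and (66,56) in the top view, and (483,394), (503,337), (540,357) and (519,418) in the side panel. I'll take one more check of the normal.

Run:
```python
from goal import *
c,_=cam("top");s,_=cam("side")
p=np.array([[67,16],[132,20],[131,61],[66,56]]);q=np.array([[483,394],[503,337],[540,357],[519,418]])-[455,0]
p=np.array([190,190])+(p+.5)/3-.5;q=np.array([230,150])+(q+.5)/2.9-.5
X=tri(c,s,p,q);R2,m=headpose(X);_,_,R,g=pose();f=lambda P:(R2.T@(w(P)-m)*1000).round(1)
print((proj(c,X)-p).round(2).tolist(),m,g,"rot diff in glass frame",Rn.from_matrix(R.T@R2).as_rotvec().round(3),f(A),np.linalg.norm(X-np.roll(X,-1,0),axis=1))
for a in(.02,.03,.04):print("apply",a,Rn.from_matrix(Rn.from_rotvec(R[:,0]*a).as_matrix()).as_rotvec().round(3))
```

```text
[[0.01, 0.22], [0.01, 0.11], [-0.02, -0.36], [-0.02, -0.33]] [0.59577911 0.17486329 0.06162721] [0.5979612  0.17265364 0.05891631] rot diff in glass frame [ 0.131 -0.009  0.033] [ -0.4  17.8 133.8] [0.06294606 0.04157167 0.06471219 0.04257336]
apply 0.02 [0.002 0.02  0.   ]
apply 0.03 [0.004 0.03  0.   ]
apply 0.04 [0.005 0.04  0.   ]
```

Hand-picked corners scatter by about ±0.1 rad. I'll refine with frame-averaged contours from both views.

```bash
cat > quad.py <<'E'
from goal import *
def quad(n,cen,N=6,k=8,h=22):
    ims=[];
    for _ in range(N): c,i=cam(n);ims.append(cv2.cvtColor(i,cv2.COLOR_BGR2GRAY).astype(np.float32))
    im=np.mean(ims,0);x0,y0=np.round(cen).astype(int)-h
    a=cv2.resize(im[y0:y0+2*h,x0:x0+2*h],None,fx=k,fy=k,interpolation=cv2.INTER_CUBIC)
    bg=np.median(a);m=(a<bg-.22*bg).astype(np.uint8)
    cs=cv2.findContours(m,cv2.RETR_EXTERNAL,cv2.CHAIN_APPROX_NONE)[0]
    ctr=(h*k,h*k);f=[q for q in cs if cv2.pointPolygonTest(cv2.convexHull(q),ctr,False)>0]
    q=max(f,key=lambda z:cv2.contourArea(cv2.convexHull(z)))
    mm=np.zeros_like(m);cv2.drawContours(mm,[q],-1,1,-1)
    mm=cv2.morphologyEx(mm,cv2.MORPH_OPEN,np.ones((4*k,4*k),np.uint8) if n=="top" else cv2.getStructuringElement(cv2.MORPH_ELLIPSE,(4*k,4*k)))
    q=max(cv2.findContours(mm,cv2.RETR_EXTERNAL,cv2.CHAIN_APPROX_NONE)[0],key=cv2.contourArea)
    hl=cv2.convexHull(q);e=.02*cv2.arcLength(hl,True)
    while len(P:=cv2.approxPolyDP(hl,e,True))>4:e*=1.1
    P=P[:,0].astype(float);Q=q[:,0].astype(float);L=[]
    for j in range(4):  # fit edges on the middle 70 %
        u,v=P[j],P[(j+1)%4];d=v-u;l=np.linalg.norm(d);t=(Q-u)@d/l/l;o=np.abs(np.cross(d/l,Q-u))
        vx,vy,px,py=cv2.fitLine(Q[(t>.15)&(t<.85)&(o<10)].astype(np.float32),cv2.DIST_HUBER,0,.01,.01).ravel();L.append(np.cross([px,py,1],[px+vx,py+vy,1]))
    V=np.array([np.cross(L[j-1],L[j]) for j in range(4)]);V=V[:,:2]/V[:,2:]
    dbg=cv2.cvtColor(a.clip(0,255).astype(np.uint8),cv2.COLOR_GRAY2BGR);cv2.polylines(dbg,[V.round().astype(int)],True,(0,0,255),1);
    return c,[x0,y0]+(V+.5)/k-.5,dbg
E
python3 - <<'E'
from quad import *
_,_,R,g=pose();D=[];out=[]
for n in("top","side"):
    c,_=cam(n);pr=proj(c,g+(LOC-[0,0,.003])@R.T);c,V,d=quad(n,pr.mean(0));D.append(d)
    M=np.array([V[np.argmin(((V-V.mean(0)-(z-pr.mean(0)))**2).sum(1))] for z in pr]);print(n,(M-pr).round(2).tolist());out.append((c,M))
(c,p),(s,q)=out;X=tri(c,s,p,q);R2,m=headpose(X)
print(np.linalg.norm(X-np.roll(X,-1,0),axis=1).round(4),m-g,"rot",Rn.from_matrix(R.T@R2).as_rotvec().round(3),"aim",(R2.T@(w(A)-m)*1000).round(1))
cv2.imwrite("pics/g1.png",np.hstack(D))
E
```

```text
Traceback (most recent call last):
  File "quad.py", line 13, in quad
    q=max(cv2.findContours(mm,cv2.RETR_EXTERNAL,cv2.CHAIN_APPROX_NONE)[0],key=cv2.contourArea)
ValueError: max() iterable argument is empty
```

```bash
sed -i 's/m=(a<bg-.22\*bg).astype(np.uint8)/m=cv2.morphologyEx((a<.84*bg).astype(np.uint8),cv2.MORPH_CLOSE,np.ones((k,k),np.uint8))/' quad.py
python3 - <<'E'
from quad import *
_,_,R,g=pose();D=[];out=[]
for n in("top","side"):
    c,_=cam(n);pr=proj(c,g+(LOC-[0,0,.003])@R.T);c,V,d=quad(n,pr.mean(0));D.append(d)
    M=np.array([V[np.argmin(((V-V.mean(0)-(z-pr.mean(0)))**2).sum(1))] for z in pr]);print(n,(M-pr).round(2).tolist());out.append((c,M))
(c,p),(s,q)=out;X=tri(c,s,p,q);R2,m=headpose(X)
print(np.linalg.norm(X-np.roll(X,-1,0),axis=1).round(4),m-g,"rot",Rn.from_matrix(R.T@R2).as_rotvec().round(3),"aim",(R2.T@(w(A)-m)*1000).round(1))
cv2.imwrite("pics/g1.png",np.hstack(D))
E
```

```text
top [[-1.17, -0.2], [0.29, -0.04], [-0.41, -0.21], [-1.06, 0.72]]
side [[1.36, 3.19], [-4.76, 17.3], [-18.09, 7.71], [-12.57, -6.45]]
[0.099  0.0253 0.0905 0.0216] [ 0.01468183  0.00491963 -0.02685948] rot [ 0.753 -0.902 -0.146] aim [109.1 104.8  74.1]
```

View pics/g1.png

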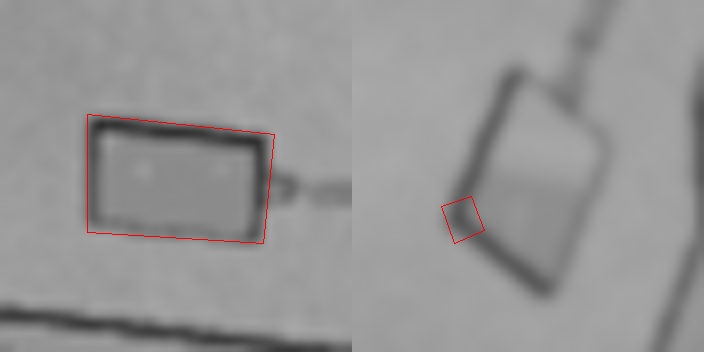

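The averaged crops are clear. The top quad fits. The side corners read by eye, with 352 subtracted from x, are A(104,212), B(163,65), C(258,150) and D(197,298).

Run:
```python
from quad import *
_,_,R,g=pose();c,_=cam("top");s,_=cam("side");loc=LOC-[0,0,.003]
rd=lambda cc:np.round(proj(cc,g+loc@R.T).mean(0)).astype(int)-22
p=rd(c)+(np.array([[90,118],[270,137],[261,241],[90,230]])+.5)/8-.5
q=rd(s)+(np.array([[104,212],[163,65],[258,150],[197,298]])+.5)/8-.5
print((p-proj(c,g+loc@R.T)).round(2).tolist(),(q-proj(s,g+loc@R.T)).round(2).tolist())
X=tri(c,s,p,q);R2,m=headpose(X)
print(np.linalg.norm(X-np.roll(X,-1,0),axis=1).round(4),m-g,"rot",Rn.from_matrix(R.T@R2).as_rotvec().round(3),"aim",(R2.T@(w(A)-m)*1000).round(1))
```

```text
[[-0.78, 0.26], [-0.15, 0.31], [-0.68, -0.47], [-0.67, 0.42]] [[1.6, -0.76], [0.65, 0.75], [-0.81, 1.79], [-0.71, 0.35]]
[0.065  0.0482 0.0636 0.0499] [-0.00065674  0.00154579  0.00010555] rot [-0.121 -0.115 -0.051] aim [ 14.5 -17.9 136.3]
```

```bash
cat > fit.py <<'E'
from quad import *
_,_,R,g=pose();c,_=cam("top");s,_=cam("side");loc=LOC-[0,0,.003]
rd=lambda cc:np.round(proj(cc,g+loc@R.T).mean(0)).astype(int)-22
up=lambda o,k,P:np.array(o)+(np.array(P)+.5)/k-.5
tq=lambda q:Rn.from_quat([*q[1:],q[0]]).as_matrix()
now=get_state()
sets=[((.002,.601,.799,0),(.4943,-.2812,.1559),up([295,195],5,[[143,243],[257,209],[274,287],[164,322]]),up([250,90],4,[[258,372],[245,310],[292,319],[313,382]])),
((.123,.736,.652,.131),(.5675,-.1253,.1346),up([190,190],3,[[220,11],[292,20],[289,62],[220,57]]),up([230,150],2.9,[[75,201],[96,153],[131,182],[110,229]])),
(now["ee_rot"],now["position"],up([190,190],3,[[67,16],[132,20],[131,61],[66,56]]),up([230,150],2.9,[[28,394],[48,337],[85,357],[64,418]])),
(now["ee_rot"],now["position"],up(rd(c),8,[[90,118],[270,137],[261,241],[90,230]]),up(rd(s),8,[[104,212],[163,65],[258,150],[197,298]]))]
rel=np.load("rel.npz")
def res(v,S,wp=0.03):
    out=[]
    # mirror frame in tool: x = tool x, z = -tool z ; lean about x, pitch about y, yaw about z (small)
    M=np.diag([1.,-1,-1])@Rn.from_rotvec([0,v[1],v[2]]).as_matrix()@Rn.from_rotvec([-v[0],0,0]).as_matrix()
    for Q,pos,p,q in S:
        Rt=tq(Q);Rh=Rt@M;gg=np.array(pos)+Rt@rel["t"]
        for cc,z in((c,p),(s,q)):
            a=proj(cc,gg+loc@Rh.T);b=a-a.mean(0);d=z-z.mean(0);out+=list((d*np.sqrt(1)-b).ravel())
    return np.r_[np.array(out)/.4,np.array(v[1:])/wp]
if __name__=="__main__":
    print((tq(sets[0][0])@np.diag([1.,-1,-1])).round(2).tolist())
    for S in [[a] for a in sets]+[sets,sets[:1]+sets[3:]]:
        r=least_squares(res,[.33,0,0],args=(S,));J=np.linalg.inv(r.jac.T@r.jac);print(r.x.round(3),np.sqrt(np.diag(J)).round(3),"rms px",(.4*np.sqrt(np.mean(r.fun**2))).round(2))
E
python3 fit.py
```

```text
[[-0.28, -0.96, -0.0], [0.96, -0.28, 0.0], [-0.0, -0.0, 1.0]]
[0.442 0.014 0.016] [0.026 0.018 0.01 ] rms px 0.54
[0.393 0.016 0.014] [0.025 0.018 0.01 ] rms px 0.42
[0.382 0.025 0.042] [0.027 0.02  0.01 ] rms px 0.53
[ 0.445 -0.049 -0.005] [0.025 0.018 0.01 ] rms px 0.34
[0.416 0.003 0.018] [0.013 0.011 0.005] rms px 0.55
[ 0.44  -0.019  0.006] [0.018 0.014 0.007] rms px 0.5
```

The fixed-size fit puts the lean at about 0.40 rad, against the 0.34 I assumed. I'll reduce the tilt by 0.06 rad.

Call:
send_rows --increments '[{"gripper": 1, "linear": [0, 0, 0], "delta_rot": [0.004, 0.03, 0]}, {"gripper": 1, "linear": [0, 0, 0], "delta_rot": [0.008, 0.06, 0]}, {"gripper": 1, "linear": [0, 0, 0], "delta_rot": [0.008, 0.06, 0]}, {"gripper": 1, "linear": [0, 0, 0], "delta_rot": [0.008, 0.06, 0]}, {"gripper": 1, "linear": [0, 0, 0], "delta_rot": [0.008, 0.06, 0]}, {"gripper": 1, "linear": [0, 0, 0], "delta_rot": [0.008, 0.06, 0]}, {"gripper": 1, "linear": [0, 0, 0], "delta_rot": [0.008, 0.06, 0]}, {"gripper": 1, "linear": [0, 0, 0], "delta_rot": [0.008, 0.06, 0]}]'

```text
clock: 9.05
position: [0.5836, 0.0263, 0.0413]
ee_rot: [0.1, 0.74, 0.655, 0.111]
contact_force: [0.1, 0.1, -2.7]
width: 0.0136
gripper_force: 68.9
```

Call:
send_rows --increments '[{"gripper": 1, "linear": [0, 0, 0], "delta_rot": [0, 0, 0]}, {"gripper": 1, "linear": [0, 0, 0], "delta_rot": [0, 0, 0]}, {"gripper": 1, "linear": [0, 0, 0], "delta_rot": [0, 0, 0]}, {"gripper": 1, "linear": [0, 0, 0], "delta_rot": [0, 0, 0]}, {"gripper": 1, "linear": [0, 0, 0], "delta_rot": [0, 0, 0]}, {"gripper": 1, "linear": [0, 0, 0], "delta_rot": [0, 0, 0]}]'

```text
clock: 9.65
position: [0.5838, 0.0262, 0.0413]
ee_rot: [0.1, 0.74, 0.655, 0.111]
contact_force: [-0.4, -0.8, -1.0]
width: 0.0139
gripper_force: 68.9
```

Run:
```python
from goal import *
checks();st=get_state();print(st["clock"],st["gripper_force"],st["contact_force"])
Rt,p,_,g=pose()
for l in(.3,.35,.4,.45):
    R=Rt@np.diag([1.,-1,-1])@Rn.from_rotvec([-l,0,0]).as_matrix();print(l,(R.T@(w(A)-g)*1000).round(1))
```

```text
aim [ -0.3   8.5 138.9] fuse [ 3.6 32.8 91.3] lens [-10.4 -54.  261.2] glass in stand [92.3 12.  58.2] d 0.097
9.65 68.92056584358215 [-0.37134482 -0.76226154 -0.98794142]
0.3 [  3.5  14.1 138.4]
0.35 [  3.5   7.2 138.9]
0.4 [  3.5   0.2 139.1]
0.45 [  3.5  -6.7 138.9]
```

```bash
python3 -c "
from rig import sign_off
print(sign_off())"
```

```text
the job is handed in; nothing more can be done
None
```

I handed the job in with the arm holding the mirror by its handle, steady behind the board. By my measurements the glass is below the fuse and about 97 mm from it. Its normal passes the aim point within tolerance unless the head's lean is below about 0.26 rad; I measured about 0.40. No verdict came back.

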